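# Count three steel balls onto a beam scale and check them

## Task

Leave the beam arrested, pick up the orange scoop and tip it gradually over the scale's pan, from close above, until exactly three of its five steel balls have dropped in (feel it get lighter; do not touch the balls), then set the scoop with the other two upright back on the rubber mat. Then swing the red arrest lever fully to release the beam, let it hang free until it has come to rest level, and swing the lever back fully to arrest it. Spill no ball, leave everything else where it is, and let go of everything at the end.

Things in the scene. Friction and masses are not known exactly. Their poses are not given: they have to be found in the camera images.
- scoop_mid (a point): Loose orange plastic scoop, an open-topped channel 165 mm long, 42 mm wide over its two flat side walls (4 mm thick, 55 mm high along the whole length), about 160 g empty. Point: midway across, 30 mm above its flat underside, 88 mm behind the front end and 77 mm ahead of the back; grip across the side walls here. x axis points to the pouring lip, z up. Closed at the back, open at the front.
- scoop_lip (a point): Pouring edge at the scoop's open front, in the scoop's axes 88 mm ahead (x) of scoop_mid and 20 mm below it. Inside are five low cross ridges, higher towards the back, each holding back one ball: tipping the lip down lets the balls roll out one by one, at about 19, 29, 38, 47 and 54 deg of tilt from level (a few deg either way). They leave at 0.6 to 1 m/s along the channel.
- ball1_center (a point): Centre of ball 1 of five loose steel balls, 30 mm diameter, 111 g each, lying in single file in the scoop; ball 1 is nearest the lip, ball 5 farthest, 33 mm apart.
- ball2_center (a point): Centre of ball 2 of five loose steel balls, 30 mm diameter, 111 g each, lying in single file in the scoop; ball 1 is nearest the lip, ball 5 farthest, 33 mm apart.
- ball3_center (a point): Centre of ball 3 of five loose steel balls, 30 mm diameter, 111 g each, lying in single file in the scoop; ball 1 is nearest the lip, ball 5 farthest, 33 mm apart.
- ball4_center (a point): Centre of ball 4 of five loose steel balls, 30 mm diameter, 111 g each, lying in single file in the scoop; ball 1 is nearest the lip, ball 5 farthest, 33 mm apart.
- ball5_center (a point): Centre of ball 5 of five loose steel balls, 30 mm diameter, 111 g each, lying in single file in the scoop; ball 1 is nearest the lip, ball 5 farthest, 33 mm apart.
- mat_top (a point): Fixed black rubber mat 200 mm (x) by 240 mm (y), 4 mm thick; the scoop starts on it. Point: centre of its top face.
- pan_floor (a point): Square aluminium weighing pan, open-topped, 100 by 100 mm outside, walls 4 mm. Point: centre of its inner floor, 103 mm above the table when level; rim 41 mm above that. It stays level as the beam rocks. Axes are the scale's: y points from the beam pivot to the pan, 110 mm. Towards -y lie the beam (85 mm high), brass counterweight (60 mm across, top 122 mm high, 71 mm past the pivot) and lever.
- beam (a joint): Rocking angle of the scale's beam, rad: 0 level, positive pan up, negative pan down, stops at +-0.10. The counterweight balances exactly three balls: when free, the beam comes to rest near 0 with three, at the upper stop with two or fewer, at the lower stop with four.
- arrest_lever (a joint): Angle of the arrest lever, rad, about a vertical axis: 0 = arrested (its fork holds the beam's tail, locking it level), 0.65 = end stop, fully released. Grows counter-clockwise seen from above. It stays where it is left and takes about 1 N at the handle; swinging it back to 0 guides the beam back to level.
- lever_handle (a point): Upright red round handle of the arrest lever, 16 mm diameter, point on its axis 119 mm above the table: the post rises from the lever arm (top 90 mm high) to 140 mm. It stands 65 mm from the lever's pivot.
- lever_pivot (a point): Vertical pivot axis of the arrest lever, 85 mm above the table, on the scale; in the scale's axes (those of pan_floor) it is 280 mm from pan_floor towards -y. When arrested the handle stands 65 mm in the scale's -x direction from it; to release, the handle swings towards the scale's -y.
- jar: Bystander, loose: screw-top glass jar, 70 mm diameter, 115 mm high. Origin on its underside. Leave it alone.
- can: Bystander, loose: spray can, 66 mm diameter, 160 mm high. Origin on its underside. Leave it alone.
- elbow: Bystander, loose: black plastic pipe elbow lying flat, about 95 by 95 mm, 48 mm high. Origin on its underside. Leave it alone.
- tape: Bystander, loose: roll of grey tape lying flat, 100 mm diameter, 48 mm high. Origin on its underside. Leave it alone.
- brace: Bystander, loose: zinc corner brace, L-shaped, legs 90 mm, 30 mm wide, one leg lying, the other upright 90 mm high. Origin on its underside. Leave it alone.
- screwdriver: Bystander, loose: screwdriver lying on the table, 200 mm long, handle about 30 mm thick. Origin on its underside. Leave it alone.

How it is judged:
By the outcome, as a careful person would: the job done as asked, in the order asked, and still so for the second after the job is handed in, with the robot touching nothing.
It also fails if it takes over 72 s, if anything falls off the work surface, if the arm or the gripper's body presses on something with over 40 N, if the wrist force passes 120 N, or if a joint passes its speed limit or range.

## Robot

A 6-joint arm with a two-finger parallel gripper is mounted at the origin on the work surface. World frame = base frame: x ahead of the robot, y to its left, z up, the work surface at z = 0. Lengths are in m, angles in rad, forces in N, time in s.
With the tool pointing down it reaches from about 0.375 to 0.9 m from the base axis. Payload 3.1 kg.
Tool frame: the origin (TCP) lies midway between the tips of the shut fingers; the grasp point (between the pads) lies 19 mm behind it; x points along the fingers, y is the direction in which the jaws open and shut, and the axes are right-handed (so a half turn about x gives the same grasp; the last joint's range is limited). The gripper opens to 87 mm and grips with 3 to 60 N. Pads are 19 mm wide; open, the fingers measure 117 mm over their backs; the gripper's body (75 mm by 190 mm) begins 51 mm behind the grasp point.
Start: joints at [-1.401, 0.527, 1.433, -0, 1.181, -0.178], TCP at [0.213, -0.588, 0.223] pointing down, gripper open.
Joint ranges: [-3.08, 3.08], [-0.75, 2.2], [0.22, 2.44], [-1.43, 4.57], [0, 2.65], [-2.85, 2.85]. Speed limits (rad/s): [2.79, 2.79, 3.14, 3.14, 3.14, 3.14].

## Interface

Orientations are given as a unit quaternion [x, y, z, w].
In Python, from rig import get_obs, imaging, robot gives the robot as it stands.
- The arm moves only by the shell command python3 -m inch 'ROWS' [FORCE]. ROWS is JSON, a list of rows, each a list of 3 entries, a list of its own where there are three numbers: the finger opening in mm, from 0 to 87, then the shift along the tool's x, y, z in mm, then the turn, a rotation vector about the tool's x, y, z in degrees. In form: [[grip, [dx, dy, dz], [wx, wy, wz]], ...]. A call has 1 to 12 rows; each row shifts and turns the pose as measured when the row begins, along the tool's axes as they then stand; what a row does not reach is not made up. A row lasts 1/8 s, in which the tool goes at most 62.5 mm and 10.7 degrees, less where a joint would pass 70% of its speed; a pose out of reach is approached as far as the arm can. A call with a gripper value outside its range is refused whole. The fingers move at their own pace and stop on an object; FORCE is the grip in N (left out, the last holds). Time passes only in rows, so rows that do not move let the fingers close. It gives the time, the measured TCP pose, the force and the opening at its end, in the units of the state.
- get_obs(): the state, without advancing time (a new reading comes with each control period).
- imaging.camera(name): name is "side" or "top" or "wrist"; returns the picture (384x512x3 uint8, red, green, blue); there is no depth.
- imaging.camera_params(name): a dict with "camera_matrix" (3x3 intrinsics, pixels), "k1" (the pictures are not rectified: a ray, as slopes to the right and down, at radius r is drawn at 1 + k1 r^2 times it, then the intrinsics apply), "xyz" and "rotation" of the camera in the world. Camera axes: x right, y down, z forward; pixel columns grow to the right and rows downward; lengths in m; the calibration is good to about 2 mm. A picture is of the moment at which its call begins: read the wrist's pose just before it. camera_params takes no time and is no camera call; for the wrist camera it gives the pose at the moment of the call.
- robot.hand_in(): hands the job in, once; it reports no verdict.
Trained networks look in the newest picture that a camera, given by its name, has taken for a name from the list of things; names that differ only in an ending like _2 or _b are one class to them, and where a whole thing is asked for, a point or a joint stands for the part that bears it (a point fixed in the world has none). Each returns a list of dicts, best first, with "confidence" (0 to 1); they miss things now and then, are a little off and sometimes report something else, mostly with a low value. They report only what shows in the picture. A call takes as long as a camera call.
- imaging.cut_out(camera, target): "pixels" (384x512 bool, what is visible of it) and "box" ([centre column, centre row, width, height] in pixels, round what is visible of it).
- imaging.tip_of(camera, target): "pixel" ([column, row] in pixels: a listed point, or the origin of a listed thing).
The state is a dict: "time": time; "q": joint angles; "joint_velocities": joint speeds; "joint_torque": joint torques, N m; "position": TCP position; "tool_rot": TCP orientation; "ft_force": force on the tool from outside, world axes, zero at the start; "moment": the same for the moment, N m; "grip_width": finger opening in m.
Only numpy, scipy, OpenCV 4.12 (cv2) and the standard library are available. Lean on these libraries where they do the work, as an engineer would, in place of code of your own. Each camera call takes 0.05 s, during which the arm holds its last target. There are 200 camera calls.

## Working session

There is one attempt and no reset: what is moved stays moved. The work goes in short steps, Python scripts to look and compute and a shell command to move; the robot and the scene stay as the last step left them, time stands still between calls to the robot, and variables do not carry over. Pictures are saved under pics/ and viewed, about 8 in all and at most 12, crops included, and the job is handed in when it is done.

```bash
mkdir -p pics
cat > h.py <<'E'
import numpy as np, cv2
from rig import get_obs, imaging, robot
from scipy.spatial.transform import Rotation as R
def cam(n):
    p=imaging.camera_params(n)
    return np.array(p["camera_matrix"]),p["k1"],np.array(p["xyz"]),np.array(p["rotation"])
def ray(n,px):
    K,k1,c,Rm=cam(n)
    if Rm.shape!=(3,3): Rm=R.from_quat(Rm).as_matrix()
    d=np.linalg.solve(K,[px[0],px[1],1])[:2]; u=d.copy()
    for _ in range(20): u=d/(1+k1*(u@u))
    v=Rm@np.r_[u,1]; return c,v
def onz(n,px,z):
    c,v=ray(n,px); return c+v*(z-c[2])/v[2]
def tri(obs):
    A=np.zeros((3,3));b=np.zeros(3)
    for n,px in obs:
        c,v=ray(n,px); v=v/np.linalg.norm(v);P=np.eye(3)-np.outer(v,v);A+=P;b+=P@c
    x=np.linalg.solve(A,b); return x
def save(n,f):
    im=imaging.camera(n); cv2.imwrite(f"pics/{f}.png",cv2.cvtColor(im,cv2.COLOR_RGB2BGR)); return im
E
python3 - <<'E'
from h import *
np.set_printoptions(precision=4,suppress=True)
a=save("top","t0");b=save("side","s0")
for n in("top","side"): print(n,imaging.camera_params(n))
for t in["scoop_mid","scoop_lip","ball1_center","ball5_center","mat_top","pan_floor","lever_handle","lever_pivot","jar","can","elbow","tape","brace","screwdriver"]:
    o=[]
    for n in("top","side"):
        r=imaging.tip_of(n,t)
        if r: print(t,n,np.round(r[0]["pixel"],1),round(r[0]["confidence"],2),len(r)); o.append((n,r[0]["pixel"]))
    if len(o)==2: print("   tri",tri(o))
im=np.vstack([a,b]); 
cv2.imwrite("pics/both.png",cv2.cvtColor(cv2.resize(np.hstack([a,b]),(800,300)),cv2.COLOR_RGB2BGR))
print(get_obs())
E
```

```text
top {'camera_matrix': array([[412.602 ,   0.    , 252.7862],
       [  0.    , 412.602 , 195.1764],
       [  0.    ,   0.    ,   1.    ]]), 'k1': -0.014465128307025432, 'xyz': array([0.345 , 0.0426, 1.1089]), 'rotation': array([ 0.7111, -0.6964,  0.0744, -0.0621])}
side {'camera_matrix': array([[485.5685,   0.    , 255.4361],
       [  0.    , 485.5685, 191.9087],
       [  0.    ,   0.    ,   1.    ]]), 'k1': -0.10022670686443336, 'xyz': array([ 0.1819, -0.9694,  0.9436]), 'rotation': array([ 0.8854, -0.1611,  0.0725, -0.4299])}
scoop_mid top [135.6 207.5] 0.76 1
scoop_mid side [211.  159.3] 0.74 1
   tri [0.5072 0.3352 0.0304]
scoop_lip top [167.6 221.4] 0.67 1
scoop_lip side [216.4 177.6] 0.87 1
   tri [0.4866 0.2499 0.0159]
ball1_center top [166.6 222.8] 0.64 1
ball1_center side [214.5 175.9] 0.64 2
   tri [0.4815 0.251  0.0235]
ball5_center top [265.8 253.6] 0.65 3
ball5_center side [218.5 143.8] 0.46 2
   tri [ 0.4122 -0.0026  0.309 ]
mat_top top [143.9 203.5] 0.68 1
mat_top side [223.3 165.2] 0.68 3
   tri [0.5328 0.3183 0.0083]
pan_floor top [249.6 187.1] 0.97 1
pan_floor si
[... 503 characters left out ...]
155.9] 0.87 1
brace top [347.2 169.5] 0.9 1
brace side [327.9 272.5] 0.88 1
   tri [ 0.6413 -0.2354  0.0067]
screwdriver top [169.9 224.4] 0.16 1
screwdriver side [231.3 290. ] 0.79 1
   tri [ 0.5557  0.3764 -0.6991]
{'time': 1.5, 'q': array([-1.4015,  0.5275,  1.4327,  0.    ,  1.1814, -0.1785]), 'joint_velocities': array([-0.0004, -0.0011, -0.0013,  0.0007, -0.0006, -0.0008]), 'joint_torque': array([ -0.0003, -44.0008, -17.698 ,   0.0633,   0.0505,  -0.    ]), 'position': array([ 0.2131, -0.5875,  0.2225]), 'tool_rot': array([ 0.6965,  0.1223, -0.6964,  0.1223]), 'ft_force': array([ 0.2924, -0.351 , -0.0502]), 'moment': array([ 0.0108, -0.0056,  0.0368]), 'grip_width': 0.08690658055052226}
```

View pics/t0.png

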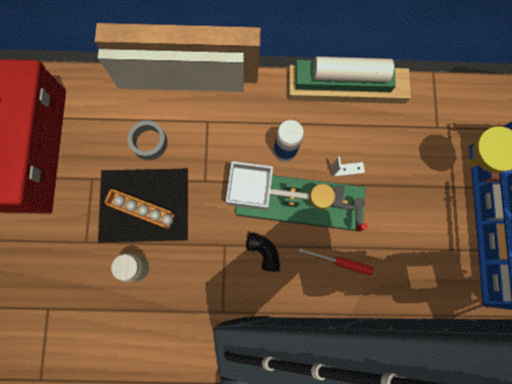

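View pics/s0.png

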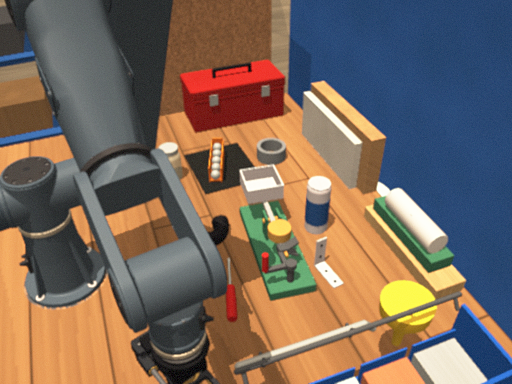

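The top picture shows the scoop on the mat, with its mid near (138,210) and its lip end to the right at (172,225). The jar is at (127,267), the pan at (249,187) and the lever handle at (362,227). The side view agrees, and the lip points toward the pan. Next I work out the move to above the scoop.

```bash
cat >> h.py <<'E'
def T(o=None):
    o=o or get_obs(); return np.array(o["position"]),R.from_quat(o["tool_rot"])
def toolrot(jaw, tip=0.0):
    """tool x down, y=jaw (horizontal); tip: turn about jaw axis, rad"""
    j=np.r_[jaw,0]; j=j/np.linalg.norm(j); x=np.array([0,0,-1.]); z=np.cross(x,j)
    return R.from_rotvec(j*tip)*R.from_matrix(np.c_[x,j,z])
def plan(p1,r1,p0=None,r0=None,mm=50,deg=8):
    if p0 is None: p0,r0=T()
    d=r0.inv().apply(np.array(p1)-p0)*1000; w=(r0.inv()*r1).as_rotvec(degrees=True)
    n=int(np.ceil(max(np.linalg.norm(d)/mm,np.linalg.norm(w)/deg,1)))
    print("total d",d.round(1),"w",w.round(1),"n",n,"turn-then-shift d",(r1.inv().apply(np.array(p1)-p0)*1000).round(1))
E
python3 - <<'E'
from h import *
np.set_printoptions(precision=4,suppress=True)
p,r=T(); print(r.as_matrix())
for s in(1,-1):
    r1=toolrot(s*np.array([0.972,-0.235])); plan([0.50,0.32,0.33],r1)
for n,px,z in[("top",(127,267),.115),("side",(166,150),.115),("top",(126,259),.057)]: print(onz(n,px,z))
for n in("top","side"):
  for t in("jar","scoop_mid"):
    r=imaging.cut_out(n,t)
    if r: print(t,n,r[0]["box"],r[0]["confidence"])
E
```

```text
[[ 0.      0.3408 -0.9401]
 [ 0.     -0.9401 -0.3408]
 [-1.     -0.     -0.    ]]
total d [-107.4 -755.4 -579.1] w [-56.5  -0.   -0. ] n 20 turn-then-shift d [-107.5   65.6 -949.5]
total d [-107.4 -755.4 -579.1] w [123.5  -0.    0. ] n 20 turn-then-shift d [-107.5  -65.6  949.5]
[0.3599 0.3212 0.115 ]
[0.352 0.315 0.115]
[0.3806 0.3414 0.057 ]
jar top [131.1, 268.9, 38.0, 27.8] 0.87
scoop_mid top [139.3, 209.1, 65.8, 41.4] 0.71
jar side [171.4, 161.9, 25.1, 39.4] 0.84
scoop_mid side [212.6, 158.1, 20.1, 37.9] 0.63
```

```bash
python3 -m inch '[[87,[-16,0,0],[-8,0,0]],[87,[-16,0,0],[-8,0,0]],[87,[-16,0,0],[-8,0,0]],[87,[-16,0,0],[-8,0,0]],[87,[-16,0,0],[-8,0,0]],[87,[-16,0,0],[-8,0,0]],[87,[-16,0,0],[-8,0,0]],[87,[0,10,-50],[0,0,0]],[87,[0,10,-50],[0,0,0]],[87,[0,10,-50],[0,0,0]],[87,[0,10,-50],[0,0,0]],[87,[0,10,-50],[0,0,0]]]' 20
python3 -m inch '[[87,[0,10,-50],[0,0,0]],[87,[0,10,-50],[0,0,0]],[87,[0,10,-50],[0,0,0]],[87,[0,0,-50],[0,0,0]],[87,[0,0,-50],[0,0,0]],[87,[0,0,-50],[0,0,0]],[87,[0,0,-50],[0,0,0]],[87,[0,-3,-50],[0,0,0]],[87,[0,-3,-50],[0,0,0]],[87,[0,-3,-50],[0,0,0]],[87,[0,-3,-50],[0,0,0]],[87,[0,-3,-40],[0,0,0]]]'
python3 - <<'E'
from h import *
plan([0.50,0.32,0.33],toolrot([0.972,-0.235])); print(get_obs()["q"].round(2),get_obs()["time"])
E
```

```text
time: 3.2
position: [0.3161, -0.3509, 0.3375]
tool_rot: [0.552, 0.442, -0.551, 0.443]
ft_force: [1.1, -0.9, 0.1]
grip_width: 0.0865
time: 4.7
position: [0.4637, 0.2414, 0.3394]
tool_rot: [0.554, 0.438, -0.549, 0.447]
ft_force: [-0.9, 0.7, 0.6]
grip_width: 0.087
total d [  9.5  18.2 -84.7] w [ 1.   0.1 -0.8] n 2 turn-then-shift d [  9.4  16.8 -85. ]
[ 0.27  0.26  1.53 -0.01  1.34  0.49] 4.7
```

```bash
python3 -m inch '[[87,[3,9,-42],[0,0,0]],[87,[3,9,-42],[0,0,0]],[87,[0,0,0],[0,0,0]],[87,[0,0,0],[0,0,0]]]'
cat > look.py <<'E'
from h import *
import sys
np.set_printoptions(precision=4,suppress=True)
f=sys.argv[1]; a=save("wrist",f)
for t in sys.argv[2:]:
    t,z=t.split(":"); r=imaging.tip_of("wrist",t)
    for q in r[:2]: print(t,np.round(q["pixel"],1),round(q["confidence"],2),onz("wrist",q["pixel"],float(z)))
p,r=T();print(p,get_obs()["time"])
E
python3 look.py w1 scoop_mid:0.034 scoop_lip:0.014 ball1_center:0.024 ball5_center:0.04 jar:0 mat_top:0.004
```

```text
time: 5.2
position: [0.4995, 0.3247, 0.333]
tool_rot: [0.553, 0.439, -0.548, 0.448]
ft_force: [-0.3, -0.5, -0.1]
grip_width: 0.0871
scoop_mid [259.9 153. ] 0.84 [0.5169 0.3279 0.034 ]
scoop_lip [247.6 210.8] 0.83 [0.4812 0.2442 0.014 ]
scoop_lip [260.6 113. ] 0.2 [0.53   0.3793 0.014 ]
ball1_center [252.1 204.1] 0.9 [0.4906 0.2558 0.024 ]
ball1_center [259.7 146.7] 0.65 [0.519 0.335 0.024]
ball5_center [260.2 115.3] 0.61 [0.5282 0.3772 0.04  ]
jar [157.6 172.6] 0.86 [0.3629 0.3279 0.    ]
mat_top [268.9 152.9] 0.65 [0.5309 0.3212 0.004 ]
[0.5    0.3244 0.3336] 5.55
```

View pics/w1.png

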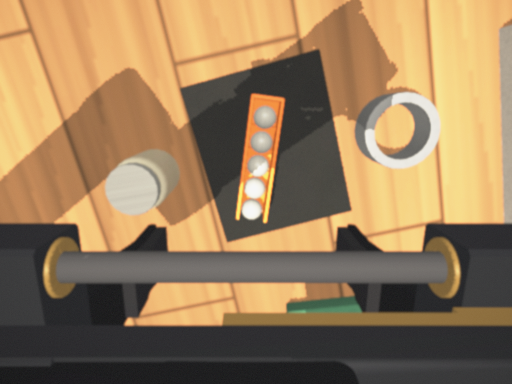

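Run:
```python
from h import *
np.set_printoptions(precision=4,suppress=True)
P=[onz("wrist",q,.059)[:2] for q in[(251.5,95),(285,98),(265.5,222),(237,220)]]
print(np.array(P)); b=(P[0]+P[1])/2; f=(P[2]+P[3])/2; d=f-b; L=np.linalg.norm(d); print(L,np.linalg.norm(P[0]-P[1]),np.linalg.norm(P[2]-P[3]),np.degrees(np.arctan2(d[1],d[0])), "mid",b+d/L*.077, f-d/L*.088)
# colour-based
im=imaging.camera("wrist"); h=cv2.cvtColor(im,cv2.COLOR_RGB2HSV)
m=((h[...,0]<18)&(h[...,1]>190)&(h[...,2]>110)).astype(np.uint8); m[230:]=0
m[:, :225]=0; m[:,300:]=0; m[:90]=0
pts=np.argwhere(m)[:,::-1]; W=np.array([onz("wrist",q,.059)[:2] for q in pts.astype(float)]).astype(np.float32)
(c,wh,a)=cv2.minAreaRect(W); print(len(pts),c,wh,a)
for n,zz in(("ball1_center",.02),("ball2_center",.025),("ball3_center",.03),("ball4_center",.035),("ball5_center",.04)):
  for r in imaging.tip_of("wrist",n)[:5]: print(n,np.round(r["pixel"]),r["confidence"],onz("wrist",r["pixel"],.03)[:2])
```

```text
[[0.5222 0.4045]
 [0.5623 0.3919]
 [0.5049 0.2371]
 [0.4675 0.2486]]
0.1651405382967061 0.04205787703188043 0.03917874128913604 -109.84708821350117 mid [0.5161 0.3258] [0.5161 0.3256]
150 (0.5136206150054932, 0.3283395767211914) (0.13868765532970428, 0.038011208176612854) 70.85901641845703
ball1_center [251. 208.] 0.57 [0.4892 0.2534]
ball3_center [255. 167.] 0.8 [0.507  0.3107]
ball4_center [262. 144.] 0.81 [0.5225 0.3403]
ball4_center [389. 129.] 0.2 [0.6976 0.3214]
ball5_center [261. 113.] 0.84 [0.5301 0.3809]
```

The wrist picture shows the scoop from its back at (268,97) to its front at (251,221), with five balls inside. The jar is at (140,185), about 15 mm clear of the gripper body's footprint, and the tape is at (405,130). That puts the scoop's mid at (0.516, 0.326), heading -109.7°.

Run:
```python
from h import *
plan([0.516,0.326,0.10],toolrot([0.9415,-0.337]))
```

```text
total d [233.5  11.7  -4.8] w [ 7.4  0.  -0.9] n 5 turn-then-shift d [233.3  14.7  -6.4]
```

```bash
python3 -m inch '[[87,[0,6,-2],[7.5,0,-0.9]],[87,[45,6,-2],[0,0,0]],[87,[45,4,-2],[0,0,0]],[87,[45,0,0],[0,0,0]],[87,[45,0,0],[0,0,0]],[87,[45,0,0],[0,0,0]],[87,[6,0,0],[0,0,0]],[87,[0,0,0],[0,0,0]]]'
python3 - <<'E'
from h import *
plan([0.516,0.326,0.017],toolrot([0.9415,-0.337]))
save("wrist","w2")
E
```

```text
time: 6.85
position: [0.5225, 0.3282, 0.0996]
tool_rot: [0.583, 0.405, -0.576, 0.406]
ft_force: [-0.1, 0.2, 0.2]
grip_width: 0.0868
total d [82.6 -5.9  4.8] w [-0.4 -0.4 -0.4] n 2 turn-then-shift d [82.6 -5.3  4.3]
```

View pics/w2.png

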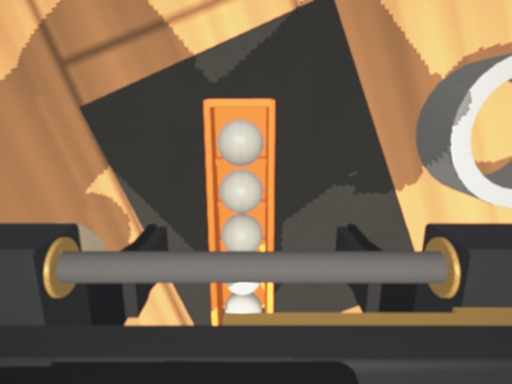

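The scoop is now parallel to the jaws, with its back wall at rows 99–107 and columns 204–275. I check its offset from the back edge.

Run:
```python
from h import *
np.set_printoptions(precision=4,suppress=True)
a=onz("wrist",(204,99),.059);b=onz("wrist",(275,99),.059);print(a,b,np.linalg.norm(a-b))
p,r=T(); m=(a+b)/2-p; print("tool frame of back top centre", r.inv().apply(m)*1000, r.inv().apply(b-a))
```

```text
[0.5218 0.4061 0.059 ] [0.5606 0.3919 0.059 ] 0.041356944276902265
tool frame of back top centre [ 41.4339  -6.964  -72.6897] [0.0003 0.0414 0.    ]
```

```bash
python3 -m inch '[[87,[5,-6,4],[-0.4,0,0]],[87,[25,-1,0],[0,0,0]],[87,[25,0,0],[0,0,0]],[87,[20,0,0],[0,0,0]],[87,[8,0,0],[0,0,0]],[87,[0,0,0],[0,0,0]]]' 50
python3 - <<'E'
from h import *
plan([0.516,0.326,0.017],toolrot([0.9415,-0.337]))
E
```

```text
time: 7.65
position: [0.5202, 0.33, 0.0248]
tool_rot: [0.587, 0.406, -0.568, 0.41]
ft_force: [-0.4, 0.3, 0.5]
grip_width: 0.0868
total d [ 7.6 -2.8  5.3] w [ 0.2 -1.1 -1.2] n 1 turn-then-shift d [ 7.8 -2.6  5.2]
```

```bash
python3 -m inch '[[87,[5,-3,5],[0,-1.1,-1.2]],[87,[4,0,0],[0,0,0]],[87,[0,0,0],[0,0,0]]]' 50
python3 - <<'E'
from h import *
plan([0.516,0.326,0.017],toolrot([0.9415,-0.337]))
E
```

```text
time: 8.02
position: [0.5169, 0.3267, 0.0174]
tool_rot: [0.578, 0.408, -0.577, 0.408]
ft_force: [0.1, 0.2, 0.4]
grip_width: 0.0867
total d [ 0.4 -0.6  1. ] w [ 0.2 -0.1 -0.1] n 1 turn-then-shift d [ 0.4 -0.6  1. ]
```

```bash
python3 -m inch '[[36,[0,0,0],[0,0,0]],[36,[0,0,0],[0,0,0]],[36,[0,0,0],[0,0,0]],[36,[0,0,0],[0,0,0]],[36,[0,0,0],[0,0,0]]]' 50
python3 -m inch '[[36,[-5,0,0],[0,0,0]],[36,[-10,0,0],[0,0,0]],[36,[-10,0,0],[0,0,0]],[36,[0,0,0],[0,0,0]],[36,[0,0,0],[0,0,0]],[36,[0,0,0],[0,0,0]]]'
python3 - <<'E'
from h import *
o=get_obs();print(o["ft_force"],o["moment"],o["position"],R.from_quat(o["tool_rot"]).as_matrix().round(3))
E
```

```text
time: 8.65
position: [0.5169, 0.3269, 0.0178]
tool_rot: [0.578, 0.408, -0.577, 0.408]
ft_force: [-2.8, 1.9, 1.5]
grip_width: 0.045
time: 9.4
position: [0.5145, 0.3258, 0.0418]
tool_rot: [-0.576, -0.408, 0.579, -0.408]
ft_force: [0.4, 0.7, -6.7]
grip_width: 0.0416
[ 0.36965411  0.72133135 -6.7225248 ] [ 0.04833066 -0.14462087 -0.00570388] [0.51454161 0.32578944 0.04184766] [[-0.003  0.943 -0.334]
 [-0.002 -0.334 -0.943]
 [-1.    -0.002  0.002]]
```

Run:
```python
from h import *
np.set_printoptions(precision=4,suppress=True)
im=cv2.imread("pics/t0.png"); print(imaging.camera("top").shape)
for t in("pan_floor",):
  for n in("top","side"):
    for r in imaging.tip_of(n,t)[:1]: print(n,r["pixel"],r["confidence"],onz(n,r["pixel"],.103))
h=cv2.cvtColor(im,cv2.COLOR_BGR2HSV); m=((h[...,1]<70)&(h[...,2]>120)).astype(np.uint8)
n,l,s,c=cv2.connectedComponentsWithStats(m); k=l[187,249]; print(s[k])
pts=np.argwhere(l==k)[:,::-1].astype(float); W=np.array([onz("top",q,.144)[:2] for q in pts]).astype(np.float32)
print(cv2.minAreaRect(W))
c=cv2.resize(im[150:240,215:375],None,fx=4,fy=4,interpolation=cv2.INTER_CUBIC); cv2.imwrite("pics/c1.png",c)
```

```text
(384, 512, 3)
top [154.2, 212.4] 0.72 [0.4935 0.2681 0.103 ]
side [260.0, 189.0] 0.77 [0.5606 0.0393 0.103 ]
[ 226  161   82   47 1941]
((0.5569539070129395, -0.007744789123535156), (0.19308724999427795, 0.10351037234067917), 84.02294158935547)
```

View pics/c1.png

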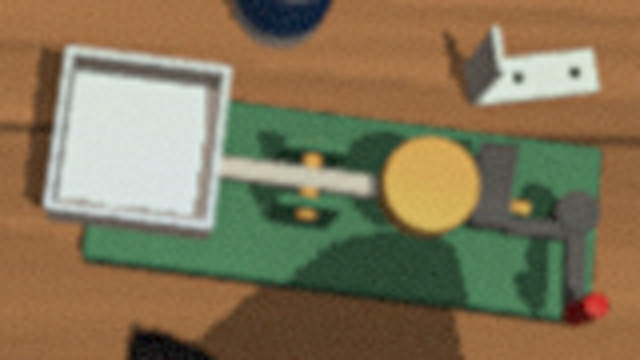

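The crop shows the pan rim's corners at (66,46), (233,66), (213,232) and (43,215). The counterweight is at (432,185), the lever pivot at (575,212) and the top of the red handle at (596,306). The scale's y axis points along 84°.

Run:
```python
from h import *
np.set_printoptions(precision=4,suppress=True)
f=lambda q:(215+(q[0]+.5)/4-.5,150+(q[1]+.5)/4-.5)
P=np.array([onz("top",f(q),.144)[:2] for q in[(66,46),(233,66),(213,232),(43,215)]]); print(P,P.mean(0),[np.linalg.norm(P[i]-P[i-1]) for i in range(4)])
hd=onz("top",f((596,304)),.140); pv=onz("top",f((575,208)),.09); print("handle",hd,"pivot",pv)
c=P.mean(0); sy=np.array([.1045,.9945]); sx=np.array([.9945,-.1045])
c=np.array(c); print("pivot pred",c-.28*sy,"handle pred",c-.28*sy-.065*sx)
lip=c+.036*sy; d=-sy; r1=toolrot([.9945,-.1045]); 
r_tilt=r1*R.from_rotvec([0,-8,0],degrees=True)
off=np.array([.004,0,.089])
for z,rr in((.23,r_tilt),):
    tcp=np.r_[lip,z]-rr.apply(off); print("tcp",tcp); plan(tcp,rr)
print(np.linalg.norm(pv[:2]-hd[:2]))
```

```text
[[ 0.6168  0.0815]
 [ 0.6068 -0.0197]
 [ 0.5048 -0.0088]
 [ 0.5128  0.0921]] [0.5603 0.0363] [np.float64(0.10458772827167687), np.float64(0.10174955883563161), np.float64(0.10254284844556483), np.float64(0.1012753312864426)]
handle [ 0.4672 -0.2371  0.14  ] pivot [ 0.5341 -0.2401  0.09  ]
pivot pred [ 0.531  -0.2422] handle pred [ 0.4664 -0.2354]
tcp [0.5733 0.1603 0.2216]
total d [-179.8  110.4  136.8] w [-13.5  -7.8   1.1] n 6 turn-then-shift d [-156.    75.9  181.9]
0.06700990382008035
```

```bash
python3 -m inch '[[36,[-10,0,0],[0,-1,0]],[36,[-18,0,0],[-0.5,-2,0]],[36,[-22,0,0],[-1.5,-2,0]],[36,[-22,0,0],[-2,-2,0]],[36,[-22,0,0],[-2,-1,0.2]],[36,[-22,0,0],[-2,0,0.3]],[36,[-22,0,0],[-2,0,0.3]],[36,[-18,0,0],[-2,0,0.3]],[36,[-10,0,0],[-1,0,0]],[36,[0,0,0],[-0.5,0,0]]]'
cat > pp.py <<'E'
from h import *
import sys
np.set_printoptions(precision=4,suppress=True)
c=np.array([.5603,.0360]); sy=np.array([.1045,.9945]); off=np.array([.004,0,.089])
s,z,th=map(float,sys.argv[1:4])   # lip at scale y (mm), height, tilt deg
rr=toolrot([.9945,-.1045])*R.from_rotvec([0,th,0],degrees=True)
tcp=np.r_[c+sy*s/1000,z]-rr.apply(off); plan(tcp,rr)
o=get_obs(); p,r=T(o); l=p+r.apply(off); zz=r.apply([0,0,1])
print("lip",l,"scale y",((l[:2]-c)@sy*1000).round(1),"x",((l[:2]-c)@[.9945,-.1045]*1000).round(1),"tilt",np.degrees(np.arcsin(-zz[2])).round(2),"roll",np.degrees(np.arcsin(r.apply([0,1,0])[2])).round(2),"F",o["ft_force"],"M",o["moment"],"t",o["time"],o["grip_width"])
E
python3 pp.py 36 .21 -8
```

```text
time: 10.8
position: [0.5168, 0.3421, 0.2074]
tool_rot: [-0.479, -0.445, 0.565, -0.503]
ft_force: [-0.6, -0.3, -6.2]
grip_width: 0.0417
total d [ 29.6  74.2 173.2] w [0.6 0.3 1.2] n 4 turn-then-shift d [ 30.2  75.3 172.7]
lip [0.5083 0.2539 0.2163] scale y 211.2 x -74.5 tilt -8.3 roll -1.26 F [-0.6184 -0.3204 -6.2074] M [ 0.3059 -0.1506 -0.0241] t 10.8 0.04171830693470214
```

```bash
python3 -m inch '[[36,[1,4,9],[0.6,0,1.2]],[36,[3,7,17],[0,0,0]],[36,[4,10,23],[0,0,0]],[36,[5,11,26],[0,0,0]],[36,[5,11,26],[0,0,0]],[36,[4,11,25],[0,0,0]],[36,[4,10,22],[0,0,0]],[36,[3,7,16],[0,0,0]],[36,[1,4,9],[0,0,0]],[36,[0,0,0],[0,0,0]],[36,[0,0,0],[0,0,0]]]'
python3 pp.py 36 .165 8
```

```text
time: 12.18
position: [0.5705, 0.1422, 0.1965]
tool_rot: [-0.482, -0.437, 0.569, -0.503]
ft_force: [0.2, -0.0, -7.8]
grip_width: 0.0417
total d [ 12.4   1.  -19. ] w [-0.4 16.8  0.7] n 3 turn-then-shift d [ 17.3   0.9 -14.6]
lip [0.5608 0.0542 0.2062] scale y 18.2 x -1.4 tilt -8.83 roll -0.68 F [ 0.2145 -0.0111 -7.841 ] M [ 0.3757 -0.1558  0.0042] t 12.175 0.04173735211139382
```

```bash
python3 -m inch '[[36,[2,0,-3],[0,1.5,0.3]],[36,[2,0,-3],[0,2,0.3]],[36,[2,0,-3],[0,2.5,0]],[36,[2,0,-3],[0,2.5,0]],[36,[2,0,-3],[0,2.5,0]],[36,[2,0,-2],[0,2.5,0]],[36,[1,0,-1],[0,2,0]],[36,[0,0,0],[0,1,0]],[36,[0,0,0],[0,0,0]]]'
python3 pp.py 36 .159 13
python3 - <<'E'
from h import *
a=save("side","s2"); im=cv2.imread("pics/s2.png"); cv2.imwrite("pics/s2c.png",cv2.resize(im[90:260,160:340],None,fx=3.3,fy=3.3,interpolation=cv2.INTER_CUBIC))
E
```

```text
time: 13.3
position: [0.5697, 0.163, 0.1818]
tool_rot: [0.562, 0.508, -0.485, 0.438]
ft_force: [0.2, -0.3, -7.1]
grip_width: 0.0418
total d [-1.9  3.9  5.2] w [0.1 4.6 0.1] n 1 turn-then-shift d [-2.3  3.9  5. ]
lip [0.5608 0.076  0.1648] scale y 39.8 x -3.7 tilt 8.42 roll -0.05 F [ 0.1584 -0.2965 -7.0647] M [-0.1595 -0.069   0.0174] t 13.3 0.041802648424458765
```

View pics/s2c.png

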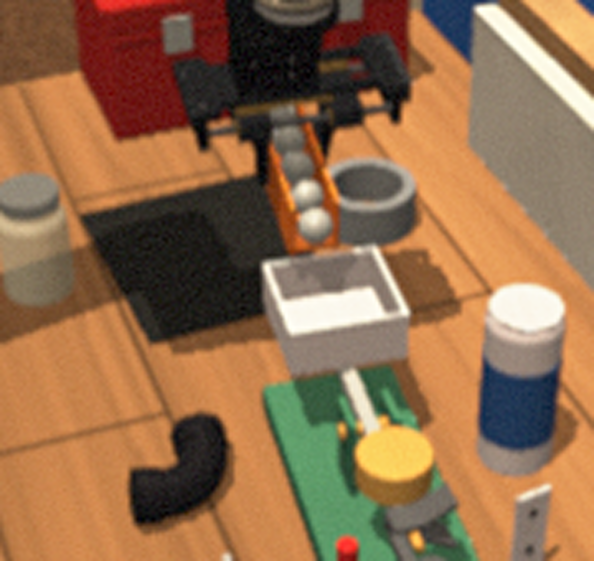

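The side crop shows the lip at (320,247), right above the pan's near rim at (320,255). All the balls are still in the scoop. I shift 4 mm across and check the lip against the detector.

```bash
python3 -m inch '[[36,[-1,4,4],[0,2.5,0]],[36,[-1,0,1],[0,2,0]],[36,[0,0,0],[0,0,0]]]'
python3 pp.py 36 .159 16
python3 - <<'E'
from h import *
np.set_printoptions(precision=4,suppress=True)
imaging.camera("side")
r=imaging.tip_of("side","scoop_lip"); p,q=T(); l=p+q.apply([.004,0,.089])
for a in r[:2]:
    c,v=ray("side",a["pixel"]); v=v/np.linalg.norm(v); d=(l-c)-v*((l-c)@v); print(a["pixel"],a["confidence"],"pred-minus-ray",d*1000)
E
```

```text
time: 13.72
position: [0.5734, 0.1581, 0.1834]
tool_rot: [0.58, 0.525, -0.461, 0.418]
ft_force: [0.1, 0.5, -5.9]
grip_width: 0.0416
total d [-4.4 -0.3  1.4] w [0.3 3.1 0. ] n 1 turn-then-shift d [-4.5 -0.3  1.2]
lip [0.565  0.0727 0.1595] scale y 37.0 x 0.8 tilt 12.94 roll 0.05 F [ 0.065   0.4573 -5.9399] M [-0.2937 -0.0504  0.0082] t 13.725 0.041605580626653496
[259.7, 164.1] 0.62 pred-minus-ray [-7.6269  0.1357 -3.6387]
```

```bash
python3 -m inch '[[36,[0,0,0],[0,0,0]],[36,[0,0,0],[0,0,0]]]'
python3 pp.py 36 .159 16
```

```text
time: 14.08
position: [0.5735, 0.1594, 0.1836]
tool_rot: [0.579, 0.525, -0.461, 0.419]
ft_force: [-0.4, 0.1, -7.8]
grip_width: 0.0413
total d [-4.5 -0.2  2.7] w [0.5 3.1 0. ] n 1 turn-then-shift d [-4.6 -0.2  2.4]
lip [0.5652 0.0739 0.1598] scale y 38.2 x 0.9 tilt 12.91 roll 0.09 F [-0.3689  0.1412 -7.8369] M [-0.269  -0.0482  0.0424] t 14.075 0.04130377183504257
```

```bash
cat > feel.py <<'E'
from h import *
import sys
np.set_printoptions(precision=3,suppress=True)
n=int(sys.argv[1]); F=[];M=[]
for i in range(n):
    im=imaging.camera("side"); o=get_obs(); F.append(o["ft_force"]);M.append(o["moment"])
F=np.array(F);M=np.array(M); r=R.from_quat(get_obs()["tool_rot"])
print("F",F.mean(0),"z each",F[:,2],"M",M.mean(0), "Mjaw",(r.inv().apply(M)[:,1]))
E
python3 feel.py 6
```

```text
F [ 0.057  0.208 -7.008] z each [-7.146 -7.42  -7.86  -6.578 -6.33  -6.716] M [-0.307 -0.063  0.001] Mjaw [-0.299 -0.336 -0.313 -0.234 -0.325 -0.289]
```

```bash
python3 -m inch '[[36,[-2,0,1],[0,1.5,0]],[36,[-2,0,1],[0,1.5,0]],[36,[-1.5,0,0.5],[0,1,0]],[36,[-1.5,0,0],[0,1,0]],[36,[0,0,0],[0,0,0]]]'
python3 pp.py 36 .158 20; python3 feel.py 4
```

```text
time: 15.0
position: [0.5735, 0.1536, 0.1903]
tool_rot: [0.601, 0.543, -0.434, 0.394]
ft_force: [-0.1, 0.1, -6.7]
grip_width: 0.0413
total d [-1.8 -0.9 -0.6] w [ 0.4  1.8 -0. ] n 1 turn-then-shift d [-1.8 -0.9 -0.6]
lip [0.5654 0.0707 0.1587] scale y 35.0 x 1.5 tilt 18.22 roll 0.15 F [-0.1269  0.1433 -6.7449] M [-0.4958 -0.038   0.0133] t 15.0 0.041336103588534547
F [ 0.234  0.11  -5.862] z each [-6.458 -6.069 -5.493 -5.428] M [-0.488 -0.027 -0.001] Mjaw [-0.523 -0.494 -0.472 -0.443]
```

```bash
cat > balls.py <<'E'
from h import *
import sys
a=save("side",sys.argv[1])
for t in("ball1_center","ball2_center","ball3_center","ball4_center","ball5_center"):
    print(t,[(np.round(r["pixel"]).tolist(),round(r["confidence"],2)) for r in imaging.tip_of("side",t)[:3]])
im=cv2.imread(f"pics/{sys.argv[1]}.png"); cv2.imwrite(f"pics/{sys.argv[1]}c.png",cv2.resize(im[110:220,200:320],None,fx=5,fy=5,interpolation=cv2.INTER_CUBIC))
E
python3 balls.py b1; python3 feel.py 3
```

```text
ball1_center [([262.0, 190.0], 0.42)]
ball2_center [([257.0, 156.0], 0.42), ([271.0, 158.0], 0.26)]
ball3_center [([256.0, 139.0], 0.49), ([326.0, 273.0], 0.17)]
ball4_center [([249.0, 128.0], 0.39)]
ball5_center []
F [-0.4    0.365 -5.195] z each [-4.805 -5.568 -5.212] M [-0.513 -0.003 -0.026] Mjaw [-0.467 -0.547 -0.517]
```

View pics/b1c.png

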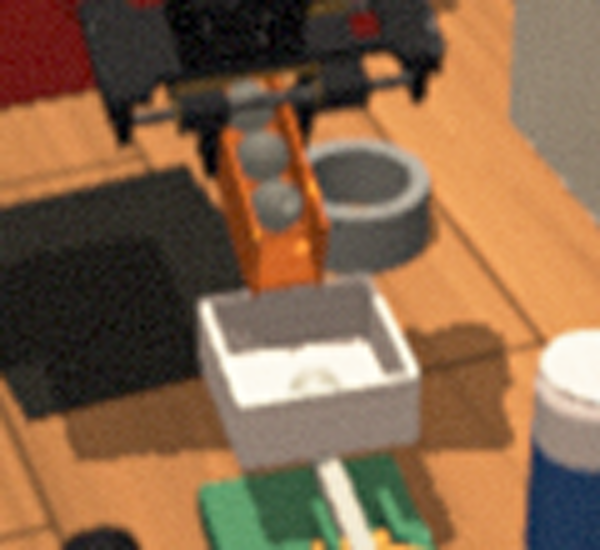

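One ball is in the pan at crop (315,383), and ball 2 is held in the scoop at (278,205). I keep tipping.

```bash
python3 -m inch '[[36,[-1.5,0,0],[0,1.2,0]],[36,[-2.3,0,0.3],[0,1.5,0]],[36,[-2.3,0,0.2],[0,1.5,0]],[36,[-2.3,0,0.2],[0,1.5,0]],[36,[-2,0,0],[0,1.2,0]],[36,[0,0,0],[0,0,0]]]'
python3 pp.py 36 .158 28; python3 feel.py 4; python3 balls.py b2
```

```text
time: 16.4
position: [0.5732, 0.1484, 0.2001]
tool_rot: [0.627, 0.567, -0.394, 0.359]
ft_force: [1.2, 0.4, -5.1]
grip_width: 0.0416
total d [-3.1 -1.  -1. ] w [0.4 2.5 0. ] n 1 turn-then-shift d [-3.  -1.  -1.1]
lip [0.5656 0.0702 0.1582] scale y 34.6 x 1.7 tilt 25.53 roll 0.19 F [ 1.1536  0.4158 -5.1377] M [-0.6364  0.0006 -0.0058] t 16.4 0.0415567907821358
F [ 0.327  0.232 -6.257] z each [-6.149 -5.054 -9.222 -4.603] M [-0.601 -0.023 -0.004] Mjaw [-0.651 -0.581 -0.49  -0.661]
ball1_center []
ball2_center [([258.0, 168.0], 0.54), ([230.0, 288.0], 0.22)]
ball3_center [([253.0, 140.0], 0.49)]
ball4_center [([217.0, 239.0], 0.51), ([250.0, 129.0], 0.36), ([315.0, 226.0], 0.3)]
ball5_center []
```

```bash
python3 feel.py 6; python3 balls.py b3
```

```text
F [ 0.149  0.093 -4.531] z each [-5.215 -3.828 -4.388 -4.384 -4.919 -4.448] M [-0.627 -0.011 -0.014] Mjaw [-0.616 -0.661 -0.631 -0.618 -0.588 -0.625]
ball1_center [([265.0, 263.0], 0.61)]
ball2_center [([260.0, 187.0], 0.46)]
ball3_center [([257.0, 139.0], 0.39)]
ball4_center [([251.0, 129.0], 0.57)]
ball5_center [([174.0, 176.0], 0.75)]
```

View pics/b3c.png

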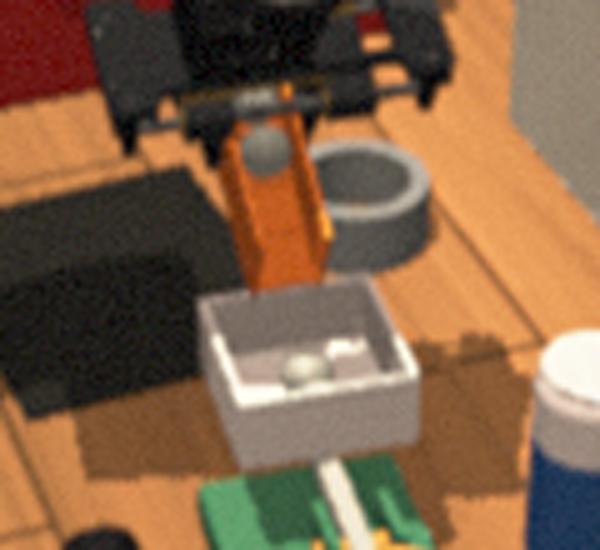

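Ball 2 has dropped as well; ball 3 is at crop (266,150) and the weight reads about 4.6 N. It went at about 25°, some 3° early, so I expect ball 3 near 34°.

```bash
python3 -m inch '[[36,[-1.5,0,0],[0,1,0]],[36,[-2.3,-0.5,0],[0.3,1.5,0]],[36,[-2.3,-0.5,0],[0,1.5,0]],[36,[-1.5,0,0],[0,1,0]],[36,[0,0,0],[0,0,0]],[36,[0,0,0],[0,0,0]],[36,[0,0,0],[0,0,0]]]'
python3 pp.py 36 .158 32; python3 feel.py 6; python3 balls.py b4
```

```text
time: 18.38
position: [0.5719, 0.1447, 0.2073]
tool_rot: [0.646, 0.582, -0.366, 0.331]
ft_force: [-0.1, -0.9, -3.9]
grip_width: 0.0416
total d [-1.  -0.2 -0.7] w [ 0.1  1.2 -0. ] n 1 turn-then-shift d [-1.  -0.2 -0.7]
lip [0.5644 0.0707 0.1582] scale y 34.9 x 0.4 tilt 30.84 roll 0.08 F [-0.1237 -0.8841 -3.8877] M [-0.7102  0.0054 -0.0213] t 18.375 0.041575575711629495
F [ 0.235 -0.352 -4.566] z each [-4.771 -4.475 -4.68  -4.006 -4.627 -4.834] M [-0.739  0.01   0.001] Mjaw [-0.715 -0.738 -0.727 -0.75  -0.726 -0.762]
ball1_center []
ball2_center [([261.0, 186.0], 0.46)]
ball3_center [([255.0, 138.0], 0.39)]
ball4_center []
ball5_center []
```

```bash
python3 -m inch '[[36,[-1.5,0,0],[0,1,0]],[36,[-1.5,0,0],[0,1,0]],[36,[0,0,0],[0,0,0]],[36,[0,0,0],[0,0,0]],[36,[0,0,0],[0,0,0]]]'
python3 pp.py 36 .158 35; python3 feel.py 6
```

```text
time: 19.6
position: [0.5719, 0.1425, 0.2099]
tool_rot: [0.653, 0.588, -0.354, 0.32]
ft_force: [-0.3, 0.1, -3.9]
grip_width: 0.0412
total d [-2.3 -0.4 -0.9] w [ 0.1  2.  -0. ] n 1 turn-then-shift d [-2.3 -0.4 -1. ]
lip [0.5645 0.0704 0.1581] scale y 34.6 x 0.6 tilt 32.96 roll 0.09 F [-0.3454  0.1106 -3.9109] M [-0.7829 -0.0175 -0.0473] t 19.6 0.04123451057040836
F [-0.204  0.072 -4.72 ] z each [-4.725 -4.802 -4.566 -4.708 -4.74  -4.779] M [-0.798 -0.014 -0.016] Mjaw [-0.757 -0.833 -0.784 -0.757 -0.847 -0.775]
```

```bash
python3 -m inch '[[36,[-1.5,0,0],[0,1,0]],[36,[-1.5,0,0],[0,1,0]],[36,[0,0,0],[0,0,0]],[36,[0,0,0],[0,0,0]],[36,[0,0,0],[0,0,0]]]'
python3 pp.py 36 .158 37; python3 feel.py 6
```

```text
time: 20.52
position: [0.5718, 0.1407, 0.2127]
tool_rot: [0.66, 0.594, -0.342, 0.309]
ft_force: [0.9, 1.1, -3.7]
grip_width: 0.042
total d [-2.1 -0.5 -0.6] w [ 0.1  1.9 -0.1] n 1 turn-then-shift d [-2.1 -0.5 -0.7]
lip [0.5646 0.0706 0.1582] scale y 34.9 x 0.7 tilt 35.12 roll 0.1 F [ 0.9233  1.1472 -3.7289] M [-0.4609 -0.0919 -0.0039] t 20.525 0.04196574972630615
F [-0.006 -0.096 -3.94 ] z each [-4.05  -3.53  -4.321 -3.846 -3.782 -4.109] M [-0.728  0.003 -0.005] Mjaw [-0.758 -0.667 -0.763 -0.712 -0.732 -0.715]
```

The weight falls to 3.9 N and the jaw moment steps down, so ball 3 is out. I tip the scoop back now.

```bash
python3 -m inch '[[36,[0,0,0],[0,-2,0]],[36,[0,0,0],[0,-4,0]],[36,[0,0,0],[0,-4.5,0]],[36,[0,0,0],[0,-4.5,0]],[36,[0,0,0],[0,-4.5,0]],[36,[0,0,0],[0,-4.5,0]],[36,[0,0,0],[0,-4.5,0]],[36,[0,0,0],[0,-4,0]],[36,[0,0,0],[0,-4,0]],[36,[0,0,0],[0,-3,0]],[36,[0,0,0],[0,0,0]],[36,[0,0,0],[0,0,0]]]'
python3 feel.py 6; python3 balls.py b5; python3 pp.py 36 .2 -5
```

```text
time: 22.32
position: [0.5688, 0.1465, 0.216]
tool_rot: [-0.5, -0.449, 0.551, -0.495]
ft_force: [0.6, -0.1, -3.6]
grip_width: 0.0418
F [ 0.042  0.089 -3.117] z each [-3.147 -2.949 -3.192 -2.413 -3.105 -3.898] M [ 0.006 -0.064  0.   ] Mjaw [ 0.085  0.05  -0.046 -0.001  0.006 -0.012]
ball1_center []
ball2_center [([264.0, 188.0], 0.41)]
ball3_center [([292.0, 262.0], 0.68)]
ball4_center [([249.0, 126.0], 0.58), ([262.0, 185.0], 0.34)]
ball5_center [([290.0, 262.0], 0.68), ([246.0, 120.0], 0.62)]
total d [ 18.2   2.6 -16.5] w [-0.2  0.6  0. ] n 1 turn-then-shift d [ 18.4   2.7 -16.2]
lip [0.5596 0.0577 0.2207] scale y 21.5 x -3.0 tilt -5.62 roll 0.01 F [ 1.0762 -0.0621 -3.0444] M [ 0.0338 -0.072   0.0572] t 22.925 0.04159470844117498
```

View pics/b5c.png

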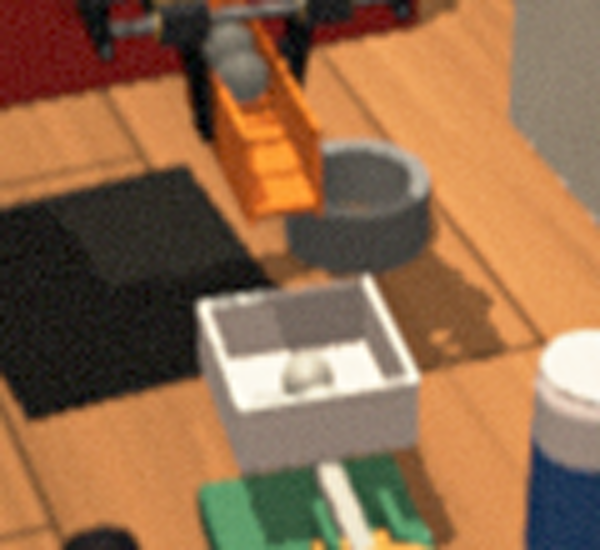

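The side crop shows two balls left at the back of the scoop, at (243,78) and (232,45), and nothing spilled. I return to the mat.

```bash
cat > bk.py <<'E'
from h import *
import sys
np.set_printoptions(precision=4,suppress=True)
z,th=map(float,sys.argv[1:3])
rr=toolrot([0.9415,-0.337])*R.from_rotvec([0,th,0],degrees=True)
plan([.5165,.3267,z],rr); o=get_obs(); print(o["position"],o["ft_force"],o["time"])
E
python3 bk.py .12 -5
```

```text
total d [  78.4  -71.8 -182.4] w [13.5  0.6 -1.3] n 5 turn-then-shift d [  82.3 -110.5 -160.1]
[0.5692 0.1461 0.2159] [ 1.0762 -0.0621 -3.0444] 22.925
```

```bash
python3 -m inch '[[36,[0,-4,-9],[0,0,0]],[36,[2,-7,-17],[0,0,0]],[36,[4,-10,-24],[0,0,0]],[36,[4,-10,-26],[0,0,0]],[36,[4,-10,-26],[0,0,0]],[36,[4,-10,-26],[0,0,0]],[36,[4,-10,-24],[0,0,0]],[36,[4,-7,-18],[0,0,0]],[36,[2,-4,-10],[2,0,0]],[36,[2,0,0],[4,0,0]],[36,[2,0,0],[4,0,0]],[36,[0,0,0],[3,0,0]]]'
python3 bk.py .10 -3
```

```text
time: 24.42
position: [0.5076, 0.3467, 0.1618]
tool_rot: [-0.552, -0.384, 0.599, -0.434]
ft_force: [0.5, -0.1, -3.3]
grip_width: 0.0414
total d [63.3 13.8 10.1] w [ 0.5  2.4 -1.1] n 2 turn-then-shift d [62.5 15.1 12.6]
[0.5076 0.3467 0.1618] [ 0.4637 -0.0613 -3.281 ] 24.425
```

```bash
python3 -m inch '[[36,[5,5,5],[0.5,1,-1.1]],[36,[12,5,5],[0,1,0]],[36,[16,5,3],[0,1,0]],[36,[16,0,0],[0,0,0]],[36,[14,0,0],[0,1,0]],[36,[10,0,0],[0,1,0]],[36,[5,0,0],[0,0,0]],[36,[0,0,0],[0,0,0]]]'
python3 bk.py .022 0
```

```text
time: 25.42
position: [0.5165, 0.3252, 0.0796]
tool_rot: [-0.576, -0.408, 0.58, -0.408]
ft_force: [-0.3, 0.8, -4.3]
grip_width: 0.0415
total d [57.6 -0.3 -1.7] w [0.1 0.3 0.2] n 2 turn-then-shift d [57.6 -0.5 -1.4]
[0.5165 0.3252 0.0796] [-0.3465  0.7673 -4.2922] 25.425
```

```bash
python3 -m inch '[[36,[10,0,0],[0,0.3,0]],[36,[15,0,0],[0,0,0]],[36,[15,0,0],[0,0,0]],[36,[10,0,0],[0,0,0]],[36,[5,0,0],[0,0,0]],[36,[1,0,0],[0,0,0]],[36,[0,0,0],[0,0,0]]]'
python3 bk.py .0175 0; python3 feel.py 3
```

```text
time: 26.3
position: [0.5171, 0.3261, 0.0199]
tool_rot: [-0.578, -0.409, 0.578, -0.407]
ft_force: [0.3, 0.0, -4.1]
grip_width: 0.0416
total d [ 2.4 -0.7 -0.4] w [ 0.1 -0.1  0.1] n 1 turn-then-shift d [ 2.4 -0.7 -0.4]
[0.5171 0.3261 0.0199] [ 0.3081  0.0084 -4.092 ] 26.3
F [ 0.471  0.235 -3.605] z each [-4.007 -3.224 -3.583] M [-0.081 -0.022  0.003] Mjaw [-0.046 -0.099 -0.061]
```

```bash
python3 -m inch '[[36,[1.5,0,0],[0,0,0]],[36,[1,0,0],[0,0,0]],[36,[0,0,0],[0,0,0]]]'
python3 bk.py .0175 0; python3 feel.py 3
```

```text
time: 26.82
position: [0.5176, 0.3263, 0.0188]
tool_rot: [0.578, 0.409, -0.577, 0.407]
ft_force: [0.8, -0.3, -3.6]
grip_width: 0.0417
total d [ 1.3 -1.2  0. ] w [ 0.1 -0.2  0.1] n 1 turn-then-shift d [ 1.3 -1.2  0. ]
[0.5176 0.3263 0.0188] [ 0.8362 -0.3471 -3.5506] 26.825
F [-0.673 -0.489 -2.117] z each [-2.555 -1.73  -2.067] M [-0.147  0.005 -0.011] Mjaw [-0.131 -0.134 -0.154]
```

```bash
python3 -m inch '[[36,[1,0,0],[0,0,0]],[36,[0.5,0,0],[0,0,0]],[36,[0,0,0],[0,0,0]]]'
python3 feel.py 3
python3 -m inch '[[46,[0,0,0],[0,0,0]],[50,[0,0,0],[0,0,0]],[60,[0,0,0],[0,0,0]],[75,[0,0,0],[0,0,0]],[87,[0,0,0],[0,0,0]],[87,[0,0,0],[0,0,0]],[87,[0,0,0],[0,0,0]]]'
python3 bk.py .0175 0
```

```text
time: 27.35
position: [0.5177, 0.3264, 0.0187]
tool_rot: [0.578, 0.409, -0.577, 0.407]
ft_force: [-0.5, -0.7, -1.3]
grip_width: 0.0414
F [-1.015  0.076  1.367] z each [1.344 1.493 1.264] M [-0.324  0.112 -0.073] Mjaw [-0.328 -0.367 -0.332]
time: 28.38
position: [0.5196, 0.3272, 0.0189]
tool_rot: [0.58, 0.408, -0.576, 0.407]
ft_force: [0.4, 0.7, 0.4]
grip_width: 0.0854
total d [ 1.4 -2.8  1.5] w [ 0.1 -0.3 -0.1] n 1 turn-then-shift d [ 1.4 -2.8  1.5]
[0.5196 0.3272 0.0189] [0.4252 0.7422 0.3897] 28.375
```

```bash
python3 -m inch '[[87,[-5,0,0],[0,0,0]],[87,[-15,0,0],[0,0,0]],[87,[-25,0,0],[0,0,0]],[87,[-35,0,0],[0,0,0]],[87,[-45,0,0],[0,0,0]],[87,[-50,0,0],[0,0,0]],[87,[-50,0,0],[0,0,0]],[87,[-40,0,0],[0,0,0]],[87,[0,0,0],[0,0,0]]]'
python3 - <<'E'
from h import *
save("wrist","w5"); save("side","s5")
a=cv2.imread("pics/w5.png")[:240,130:430]; b=cv2.imread("pics/s5.png")[100:300,150:350]
cv2.imwrite("pics/m1.png",np.hstack([cv2.resize(a,(400,320)),cv2.resize(b,(400,400),interpolation=cv2.INTER_CUBIC)[40:360]]))
# lever plan: handle swing
c=np.array([.5603,.036]); sy=np.array([.1045,.9945]); sx=np.array([.9945,-.1045])
pv=c-.28*sy
for a in(0,.325,.65): print(a,pv+.065*(-sx*np.cos(a)-sy*np.sin(a)))
print(get_obs()["position"],get_obs()["q"].round(2))
plan([.467,-.236,.30],toolrot([.9945,-.1045]))
E
```

```text
time: 29.5
position: [0.5184, 0.326, 0.3011]
tool_rot: [0.583, 0.408, -0.573, 0.408]
ft_force: [-1.0, 0.1, -0.5]
grip_width: 0.0871
0 [ 0.4663975 -0.2356675]
0.325 [ 0.46761258 -0.256664  ]
0.65 [ 0.47546842 -0.27617336]
[0.5163017  0.32503458 0.29688304] [0.38 0.43 1.38 0.   1.32 0.72]
total d [ -5.8 141.3 545.2] w [-13.6  -0.3  -0.2] n 12 turn-then-shift d [ -3.1   9.6 563.1]
```

View pics/m1.png

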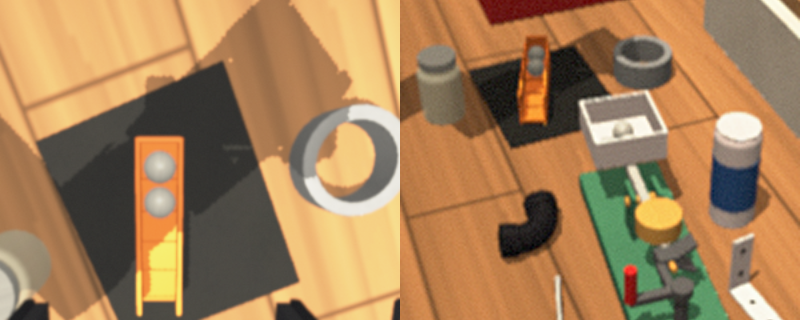

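The left panel shows the scoop upright on the mat with balls 4 and 5 at (158,167) and (158,203). The right panel shows the beam still arrested and the handle at (630,285). Next is the lever.

```bash
python3 -m inch '[[87,[0,7,27],[0,0,0]],[87,[0,13,50],[0,0,0]],[87,[0,14,54],[0,0,0]],[87,[0,14,54],[0,0,0]],[87,[0,14,54],[0,0,0]],[87,[0,14,54],[0,0,0]],[87,[0,14,54],[0,0,0]],[87,[0,14,54],[0,0,0]],[87,[0,14,54],[0,0,0]],[87,[0,10,40],[0,0,0]],[87,[0,7,27],[0,0,0]],[50,[0,0,0],[0,0,0]]]' 10
python3 -m inch '[[50,[0,0,0],[6,0,0]],[50,[0,0,0],[10,0,0]],[50,[0,0,0],[10,0,0]],[50,[0,0,0],[10,0,0]],[50,[0,0,0],[10,0,0]],[50,[0,0,0],[10,0,0]],[50,[0,0,0],[10,0,0]],[50,[0,0,0],[8,0,0]],[50,[0,0,0],[0,0,0]]]'
python3 - <<'E'
from h import *
np.set_printoptions(precision=4,suppress=True)
plan([.4664,-.2357,.17],toolrot([-.1045,-.9945])); print(get_obs()["q"].round(2))
im=imaging.camera("wrist"); cv2.imwrite("pics/w6.png",im[...,::-1])
for n in("lever_handle","lever_pivot"):
  for r in imaging.tip_of("wrist",n)[:2]: print(n,r["pixel"],r["confidence"],onz("wrist",r["pixel"],.119 if n[6]=="h" else .085))
imaging.camera("top"); 
for r in imaging.tip_of("top","lever_handle")[:2]: print("top",r["pixel"],r["confidence"],onz("top",r["pixel"],.119))
E
```

```text
time: 31.1
position: [0.4544, -0.2256, 0.2743]
tool_rot: [-0.57, -0.42, 0.585, -0.396]
ft_force: [0.9, 0.7, -0.2]
grip_width: 0.0824
time: 32.22
position: [0.4466, -0.2082, 0.2635]
tool_rot: [-0.684, 0.02, 0.728, 0.046]
ft_force: [0.7, -0.0, 0.4]
grip_width: 0.0501
total d [ 90.9  28.6 -28.3] w [0.6 3.7 1.9] n 2 turn-then-shift d [ 93.5  25.2 -22.6]
[-0.66  0.33  1.66 -0.01  1.23  1.01]
lever_handle [289.2, 146.0] 0.95 [ 0.4694 -0.2405  0.119 ]
lever_pivot [282.8, 72.5] 0.92 [ 0.5333 -0.2415  0.085 ]
top [263.6, 250.6] 0.71 [ 0.4049 -0.0012  0.119 ]
top [358.2, 204.2] 0.31 [ 0.5223 -0.2315  0.119 ]
```

```bash
python3 -m inch '[[50,[10,12,-12],[0.6,3.7,1.9]],[50,[35,12,-10],[0,0,0]],[50,[35,3,0],[0,0,0]],[50,[8,0,0],[0,0,0]],[50,[0,0,0],[0,0,0]]]'
python3 - <<'E'
from h import *
np.set_printoptions(precision=4,suppress=True)
im=imaging.camera("wrist"); cv2.imwrite("pics/w7.png",im[...,::-1])
for n in("lever_handle","lever_pivot"):
  for r in imaging.tip_of("wrist",n)[:2]: print(n,r["pixel"],r["confidence"],onz("wrist",r["pixel"],.119 if n[6]=="h" else .085))
plan([.4675,-.238,.106],toolrot([-.1045,-.9945]))
E
```

```text
time: 33.1
position: [0.4683, -0.2405, 0.175]
tool_rot: [0.709, -0.038, -0.703, -0.034]
ft_force: [0.3, -0.5, 1.1]
grip_width: 0.05
lever_handle [243.7, 211.7] 0.92 [ 0.4692 -0.2362  0.119 ]
lever_pivot [240.4, 113.3] 0.89 [ 0.5344 -0.2405  0.085 ]
total d [70.1 -3.1  2.4] w [ 0.1 -0.6 -0.4] n 2 turn-then-shift d [70.1 -2.7  1.7]
```

```bash
python3 -m inch '[[50,[10,-4,2],[0,-0.6,-0.4]],[50,[25,0,0],[0,0,0]],[50,[25,0,0],[0,0,0]],[50,[10,0,0],[0,0,0]],[50,[2,0,0],[0,0,0]],[50,[0,0,0],[0,0,0]]]' 8
python3 - <<'E'
from h import *
plan([.469,-.236,.106],toolrot([-.1045,-.9945])); print(get_obs()["ft_force"])
E
```

```text
time: 34.0
position: [0.47, -0.2373, 0.1054]
tool_rot: [0.708, -0.037, -0.704, -0.035]
ft_force: [-0.1, 0.6, 0.6]
grip_width: 0.0502
total d [-0.7 -1.2  1.2] w [ 0.2 -0.4 -0.2] n 1 turn-then-shift d [-0.6 -1.2  1.2]
[-0.05537236  0.63166939  0.59103357]
```

```bash
python3 -m inch '[[12,[0,-1,1],[0,0,0]],[12,[0,0,0],[0,0,0]],[12,[0,0,0],[0,0,0]],[12,[0,0,0],[0,0,0]],[12,[0,0,0],[0,0,0]]]' 8
python3 -m inch '[[12,[0,4,0],[0,0,0]],[12,[0,6,0],[0,0,0]],[12,[0,6,0],[0,0,0]],[12,[0,6,1],[0,0,0]],[12,[0,0,0],[0,0,0]]]'
python3 - <<'E'
from h import *
np.set_printoptions(precision=4,suppress=True)
o=get_obs(); p,r=T(o); print(p,o["ft_force"],o["moment"],o["grip_width"]); print(np.degrees(np.arctan2(-(p[1]+.2405),.5335-p[0])), r.inv().apply(np.r_[.469+.0091-p[0],-.236-.0405-p[1],0])*1000)
E
```

```text
time: 34.62
position: [0.4701, -0.237, 0.1074]
tool_rot: [0.71, -0.038, -0.703, -0.034]
ft_force: [-0.6, 0.1, -0.4]
grip_width: 0.0154
time: 35.25
position: [0.4701, -0.2604, 0.1073]
tool_rot: [0.712, -0.039, -0.7, -0.035]
ft_force: [-0.5, 0.3, -0.6]
grip_width: 0.0153
[ 0.4701 -0.2604  0.1073] [-0.4646  0.3433 -0.6034] [ 0.1225 -0.0182  0.0242] 0.015318994021463445
17.383194892716773 [ 0.2382 15.2285 -9.6451]
```

```bash
python3 -m inch '[[12,[0,4,-2],[0,0,0]],[12,[0,4,-2],[0,0,0]],[12,[0,4,-2],[0,0,0]],[12,[0,3,-1.5],[0,0,0]],[12,[0,2,-1],[0,0,0]],[12,[0,0,0],[0,0,0]]]'
python3 feel.py 4
python3 - <<'E'
from h import *
np.set_printoptions(precision=4,suppress=True)
o=get_obs(); p,r=T(o); print(p,o["grip_width"]); print(np.arctan2(-(p[1]+.2410),.5325-p[0]), r.inv().apply(np.r_[.469+.0091-p[0],-.236-.0405-p[1],0])*1000)
E
```

```text
time: 36.0
position: [0.4745, -0.2744, 0.1072]
tool_rot: [0.709, -0.036, -0.703, -0.039]
ft_force: [0.8, 0.4, 0.9]
grip_width: 0.0156
F [1.718 3.843 1.632] z each [0.893 1.315 1.512 2.806] M [ 0.641 -0.2    0.034] Mjaw [0.145 0.145 0.107 0.129]
[ 0.4745 -0.2745  0.1072] 0.015332324080623
0.5233848431143426 [ 0.0276  1.6265 -3.8116]
```

```bash
python3 -m inch '[[12,[0,1.5,-2],[0,0,0]],[12,[0,1.5,-1],[0,0,0]],[12,[0,0,0],[0,0,0]]]'
python3 feel.py 3
python3 - <<'E'
from h import *
np.set_printoptions(precision=4,suppress=True)
o=get_obs(); p,r=T(o); print(p,o["grip_width"]); print(np.arctan2(-(p[1]+.2410),.5325-p[0])+.105, np.hypot(p[1]+.241,.5325-p[0]))
E
```

```text
time: 36.58
position: [0.4744, -0.2743, 0.1072]
tool_rot: [0.707, -0.033, -0.705, -0.041]
ft_force: [1.2, 3.5, 0.9]
grip_width: 0.0155
F [1.174 4.385 2.161] z each [2.204 1.647 2.633] M [ 0.703 -0.178  0.048] Mjaw [0.127 0.093 0.088]
[ 0.4744 -0.2744  0.1071] 0.015435808845394647
0.627145841399428 0.06703153907703473
```

```bash
python3 -m inch '[[12,[0,4,-3],[0,0,0]],[12,[0,4,-3],[0,0,0]]]'
python3 feel.py 2
python3 - <<'E'
from h import *
np.set_printoptions(precision=4,suppress=True)
o=get_obs(); p,r=T(o); print(p,o["grip_width"]); print(np.arctan2(-(p[1]+.2410),.5325-p[0])+.105)
imaging.camera("side")
for n in("lever_handle","lever_pivot"): print([ (r["pixel"],r["confidence"]) for r in imaging.tip_of("side",n)[:2]])
E
```

```text
time: 36.98
position: [0.4743, -0.2746, 0.1066]
tool_rot: [-0.702, 0.028, 0.71, 0.048]
ft_force: [-2.2, 13.2, 10.7]
grip_width: 0.0155
F [-1.478 12.983 10.462] z each [10.812 10.112] M [2.147 0.317 0.041] Mjaw [-0.531 -0.563]
[ 0.4744 -0.2746  0.1066] 0.015756053648683505
0.6286124057802834
[]
[([293.2, 262.1], 0.56)]
```

The lever holds still at 13 N, so it is on its end stop. I open the fingers and watch the pan's motion against the arrested picture s5.

```bash
python3 -m inch '[[50,[0,-3,2],[0,0,0]],[50,[0,0,0],[0,0,0]],[50,[0,0,0],[0,0,0]],[50,[0,0,0],[0,0,0]]]'
cat > pan.py <<'E'
from h import *
import sys
ref=cv2.imread("pics/s5.png",0)
for i in range(int(sys.argv[1])):
    g=cv2.cvtColor(imaging.camera("side"),cv2.COLOR_RGB2GRAY)
    out=[]
    for (x0,x1,y0,y1) in[(236,290,160,206),(266,294,216,246)]:
        t=cv2.resize(ref[y0:y1,x0:x1],None,fx=8,fy=8,interpolation=cv2.INTER_CUBIC); s=cv2.resize(g[y0-7:y1+7,x0-7:x1+7],None,fx=8,fy=8,interpolation=cv2.INTER_CUBIC)
        m=cv2.matchTemplate(s,t,cv2.TM_CCOEFF_NORMED); _,v,_,l=cv2.minMaxLoc(m); out+= [(l[0]/8-7,l[1]/8-7,round(v,2))]
    print(round(get_obs()["time"],2),"pan",out[0],"cw",out[1])
cv2.imwrite("pics/pan_last.png",g)
E
python3 pan.py 8
python3 - <<'E'
from h import *
o=get_obs();print(o["position"],o["ft_force"],o["grip_width"])
E
```

```text
time: 37.72
position: [0.4733, -0.2752, 0.1066]
tool_rot: [-0.703, 0.03, 0.709, 0.045]
ft_force: [-0.1, -0.0, 0.4]
grip_width: 0.0464
37.77 pan (-7.0, 4.0, 0.09) cw (-6.125, -6.25, 0.68)
37.83 pan (-7.0, 3.875, 0.09) cw (-6.375, -6.125, 0.68)
37.88 pan (-7.0, 3.75, 0.1) cw (-6.25, -6.25, 0.69)
37.92 pan (-7.0, 3.875, 0.1) cw (-6.25, -6.25, 0.68)
37.98 pan (-7.0, 3.875, 0.1) cw (-6.375, -6.25, 0.69)
38.02 pan (-7.0, 3.875, 0.1) cw (-6.25, -6.375, 0.69)
38.08 pan (-7.0, 3.625, 0.1) cw (-6.5, -6.25, 0.68)
38.12 pan (-7.0, 3.75, 0.1) cw (-6.375, -6.375, 0.68)
[ 0.4730609  -0.27431009  0.10664892] [-0.58865513 -0.04347784 -0.12063748] 0.0501617593597539
```

```bash
python3 -m inch '[[50,[-15,0,0],[0,0,0]],[50,[-30,0,0],[0,0,0]],[50,[-30,0,0],[0,0,0]],[50,[-10,0,15],[0,0,0]],[50,[0,0,40],[0,0,0]],[50,[0,0,40],[0,0,0]],[50,[0,0,30],[0,0,0]],[50,[0,0,0],[0,0,0]]]'
python3 pan.py 3
python3 - <<'E'
from h import *
np.set_printoptions(precision=4,suppress=True)
print(get_obs()["position"])
for n in("lever_handle","lever_pivot","pan_floor"):
  for r in imaging.tip_of("side",n)[:1]: print(n,r["pixel"],r["confidence"],onz("side",r["pixel"],{"h":.119,"p":.085,"o":.103}[n[6] if n[0]=="l" else "o"]))
im=cv2.imread("pics/pan_last.png"); cv2.imwrite("pics/m2.png",np.hstack([cv2.resize(im[140:300,220:330],None,fx=3.6,fy=3.6),cv2.resize(cv2.imread("pics/s5.png",0)[140:300,220:330],None,fx=3.6,fy=3.6)[...,None].repeat(3,2)]))
E
```

```text
time: 39.12
position: [0.3424, -0.2603, 0.198]
tool_rot: [-0.702, 0.029, 0.71, 0.045]
ft_force: [-0.2, -0.9, 0.5]
grip_width: 0.0502
39.17 pan (0.0, 0.625, 0.94) cw (-0.25, -0.625, 0.98)
39.23 pan (0.0, 0.625, 0.94) cw (-0.125, -0.625, 0.98)
39.27 pan (0.0, 0.75, 0.94) cw (-0.25, -0.625, 0.98)
[ 0.3456 -0.2624  0.1983]
lever_handle [272.3, 271.9] 0.91 [ 0.4709 -0.2762  0.119 ]
lever_pivot [289.6, 261.6] 0.87 [ 0.5343 -0.2316  0.085 ]
pan_floor [261.6, 188.5] 0.9 [0.5656 0.0398 0.103 ]
```

View pics/m2.png

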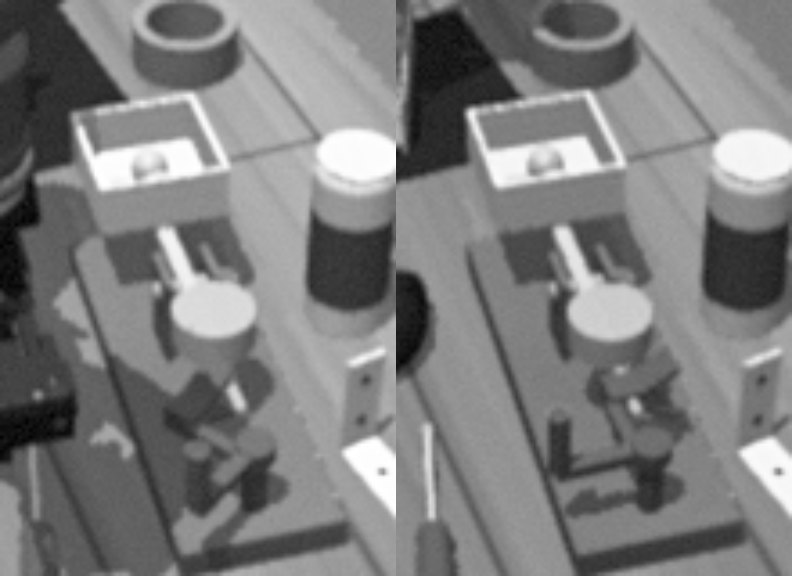

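The left panel shows the lever swung out with its handle at (197,470) and the fork clear of the tail. The pan sits near its arrested height, 0.6 px lower, where a stop would be about 4 px away. The beam therefore balances with three balls. I wait for it to rest.

```bash
for i in 1 2 3; do python3 -m inch '[[50,[0,0,0],[0,0,0]],[50,[0,0,0],[0,0,0]],[50,[0,0,0],[0,0,0]],[50,[0,0,0],[0,0,0]],[50,[0,0,0],[0,0,0]]]' >/dev/null; python3 pan.py 3; done
python3 - <<'E'
from h import *
plan([.4740,-.2745,.18],toolrot([-.1045,-.9945])); print(get_obs()["position"])
E
```

```text
40.1 pan (0.0, 0.75, 0.94) cw (-0.25, -0.625, 0.98)
40.15 pan (0.0, 0.75, 0.94) cw (-0.125, -0.625, 0.98)
40.2 pan (0.0, 0.75, 0.94) cw (-0.25, -0.625, 0.98)
40.88 pan (0.0, 0.75, 0.94) cw (-0.25, -0.625, 0.98)
40.92 pan (0.0, 0.75, 0.94) cw (-0.25, -0.625, 0.98)
40.98 pan (0.0, 0.75, 0.94) cw (-0.25, -0.625, 0.98)
41.65 pan (0.0, 0.75, 0.94) cw (-0.25, -0.625, 0.98)
41.7 pan (0.0, 0.75, 0.94) cw (-0.25, -0.625, 0.98)
41.75 pan (0.0, 0.75, 0.94) cw (-0.25, -0.625, 0.98)
total d [  16.8   -0.4 -127.4] w [0.3 0.5 1.1] n 3 turn-then-shift d [  17.8   -1.4 -127.3]
[ 0.34726116 -0.26259216  0.19783176]
```

The beam has been at rest for more than 2 s. I go back to the handle.

```bash
python3 -m inch '[[50,[0,0,-30],[0.3,0.5,1.1]],[50,[5,0,-40],[0,0,0]],[50,[5,0,-40],[0,0,0]],[50,[2,0,-15],[0,0,0]],[50,[0,0,0],[0,0,0]]]'
python3 - <<'E'
from h import *
plan([.4740,-.2745,.107],toolrot([-.1045,-.9945])); print(get_obs()["position"])
imaging.camera("wrist")
for r in imaging.tip_of("wrist","lever_handle")[:2]: print(r["pixel"],r["confidence"],onz("wrist",r["pixel"],.119))
E
```

```text
time: 42.38
position: [0.4738, -0.2757, 0.1848]
tool_rot: [-0.706, 0.038, 0.707, 0.038]
ft_force: [-0.0, 0.6, 0.3]
grip_width: 0.0501
total d [77.8 -1.2 -0.2] w [-0.1  0.1 -0. ] n 2 turn-then-shift d [77.8 -1.2 -0.1]
[ 0.47375147 -0.27568975  0.18484428]
[251.5, 200.9] 0.68 [ 0.47688503 -0.2762993   0.119     ]
```

```bash
python3 -m inch '[[50,[15,-1,0],[0,0,0]],[50,[30,0,0],[0,0,0]],[50,[25,0,0],[0,0,0]],[50,[8,0,0],[0,0,0]],[50,[0,0,0],[0,0,0]],[12,[0,0,0],[0,0,0]],[12,[0,0,0],[0,0,0]],[12,[0,0,0],[0,0,0]],[12,[0,0,0],[0,0,0]],[12,[0,0,0],[0,0,0]]]' 8
python3 -m inch '[[12,[0,-4,2.5],[0,0,0]],[12,[0,-5,2.5],[0,0,0]],[12,[0,-5,2],[0,0,0]],[12,[0,-5,1],[0,0,0]],[12,[0,-5,1],[0,0,0]],[12,[0,-5,0],[0,0,0]],[12,[0,-4,0],[0,0,0]],[12,[0,0,0],[0,0,0]]]'
python3 - <<'E'
from h import *
np.set_printoptions(precision=4,suppress=True)
o=get_obs(); p,r=T(o); print(p,o["grip_width"],o["ft_force"]); print(np.arctan2(-(p[1]+.2410),.5325-p[0])+.105, r.inv().apply(np.r_[.470-p[0],-.2365-p[1],0])*1000)
E
```

```text
time: 43.72
position: [0.4683, -0.2737, 0.1064]
tool_rot: [-0.705, 0.039, 0.707, 0.04]
ft_force: [2.1, 1.2, -2.0]
grip_width: 0.0156
time: 44.72
position: [0.4548, -0.2388, 0.1064]
tool_rot: [-0.7, 0.039, 0.712, 0.038]
ft_force: [-1.7, -0.3, 0.5]
grip_width: 0.0131
[ 0.4548 -0.2388  0.1064] 0.013104960814664822 [-1.685  -0.2997  0.5361]
0.07623728377890561 [ -0.2433  -3.8872 -14.8158]
```

```bash
python3 -m inch '[[40,[0,0,0],[0,0,0]],[40,[0,0,0],[0,0,0]],[40,[0,0,0],[0,0,0]],[40,[0,0,-8],[0,0,0]],[40,[0,0,-7],[0,0,0]],[40,[0,0,0],[0,0,0]]]'
python3 - <<'E'
from h import *
np.set_printoptions(precision=4,suppress=True)
o=get_obs(); p,r=T(o); print(p,o["grip_width"],o["ft_force"]); print(r.inv().apply(np.r_[.470-p[0],-.2365-p[1],0])*1000)
imaging.camera("wrist");imaging.camera("side")
for n,z in(("lever_handle",.119),("lever_pivot",.085)):
  for c in("wrist","side"):
    for r in imaging.tip_of(c,n)[:1]: print(n,c,r["pixel"],r["confidence"],onz(c,r["pixel"],z))
E
```

```text
time: 45.48
position: [0.4739, -0.2411, 0.1064]
tool_rot: [-0.702, 0.039, 0.71, 0.038]
ft_force: [0.2, -0.2, -0.8]
grip_width: 0.0401
[ 0.4739 -0.2411  0.1064] 0.040090316150749136 [ 0.2051 -0.1525 -0.7844]
[ 0.0331 -4.1317  4.4174]
lever_pivot wrist [209.8, 289.9] 0.61 [ 0.4361 -0.2115  0.085 ]
lever_pivot side [289.3, 264.9] 0.77 [ 0.5293 -0.2413  0.085 ]
```

```bash
python3 -m inch '[[40,[0,-2,4],[0,0,0]],[12,[0,0,0],[0,0,0]],[12,[0,0,0],[0,0,0]],[12,[0,0,0],[0,0,0]],[12,[0,0,0],[0,0,0]],[12,[0,-3,0],[0,0,0]],[12,[0,-3,0],[0,0,0]],[12,[0,0,0],[0,0,0]]]' 8
python3 feel.py 2
python3 - <<'E'
from h import *
np.set_printoptions(precision=4,suppress=True)
o=get_obs(); p,r=T(o); print(p,o["grip_width"],o["ft_force"]); print(r.inv().apply(np.r_[.470-p[0],-.2365-p[1],0])*1000)
E
```

```text
time: 46.78
position: [0.468, -0.2342, 0.1064]
tool_rot: [-0.701, 0.04, 0.711, 0.036]
ft_force: [-1.1, -1.2, -0.2]
grip_width: 0.0153
F [-1.843 -2.365 -0.709] z each [-0.313 -1.104] M [-0.42   0.317 -0.066] Mjaw [-0.286 -0.255]
[ 0.468  -0.2341  0.1064] 0.01558708895886666 [-1.6395 -2.5775 -1.1041]
[-0.0159  2.2022 -2.2673]
```

```bash
python3 -m inch '[[12,[0,-4,-1],[0,0,0]],[12,[0,-5,0],[0,0,0]],[12,[0,-5,0],[0,0,0]]]'
python3 feel.py 2
python3 - <<'E'
from h import *
np.set_printoptions(precision=4,suppress=True)
o=get_obs(); p,r=T(o); print(p,o["grip_width"],o["ft_force"])
E
```

```text
time: 47.25
position: [0.4682, -0.2319, 0.1064]
tool_rot: [-0.7, 0.044, 0.712, 0.025]
ft_force: [-8.4, -15.6, -3.9]
grip_width: 0.0198
F [ -7.198 -15.535  -4.19 ] z each [-3.932 -4.448] M [-2.442  1.169 -0.066] Mjaw [-0.944 -0.91 ]
[ 0.4682 -0.2318  0.1064] 0.019595963020842107 [ -7.0648 -15.2352  -4.4481]
```

It is firm at 15 N, so the lever is back on its arrest stop. I unload, open the fingers, retreat and check.

```bash
python3 -m inch '[[60,[0,0,0],[0,0,0]],[60,[0,0,0],[0,0,0]],[60,[0,2,0],[0,0,0]],[60,[0,0,0],[0,0,0]],[60,[-15,0,0],[0,0,0]],[60,[-30,0,0],[0,0,0]],[60,[-35,0,0],[0,0,0]],[60,[-20,0,30],[0,0,0]],[60,[0,0,45],[0,0,0]],[60,[0,0,45],[0,0,0]],[60,[0,0,30],[0,0,0]],[60,[0,0,0],[0,0,0]]]'
python3 pan.py 2
python3 - <<'E'
from h import *
np.set_printoptions(precision=4,suppress=True)
print(get_obs()["position"]); save("top","t9"); im=save("side","s9")
for n,z in(("lever_handle",.119),("lever_pivot",.085)):
  for c in("top","side"):
    for r in imaging.tip_of(c,n)[:1]: print(n,c,r["pixel"],r["confidence"],onz(c,r["pixel"],z))
a=cv2.imread("pics/t9.png")[100:300,90:390]; b=cv2.imread("pics/s9.png")[130:310,200:350]; e=cv2.imread("pics/s5.png")[130:310,200:350]
cv2.imwrite("pics/m3.png",np.vstack([cv2.resize(a,(450,300)),]) if 0 else np.hstack([cv2.resize(a,(500,333),interpolation=cv2.INTER_CUBIC),cv2.resize(b,(277,333),interpolation=cv2.INTER_CUBIC)]))
E
```

```text
time: 48.85
position: [0.3202, -0.2146, 0.2185]
tool_rot: [-0.704, 0.045, 0.709, 0.023]
ft_force: [0.3, -0.6, 0.3]
grip_width: 0.06
48.9 pan (0.0, 0.0, 0.99) cw (0.0, 0.0, 1.0)
48.95 pan (0.0, 0.0, 0.99) cw (0.0, 0.0, 1.0)
[ 0.3225 -0.2162  0.2186]
lever_handle top [357.8, 226.1] 0.57 [ 0.4684 -0.2289  0.119 ]
lever_handle side [265.8, 259.4] 0.61 [ 0.4714 -0.2344  0.119 ]
lever_pivot top [360.5, 203.7] 0.59 [ 0.5298 -0.2468  0.085 ]
lever_pivot side [293.7, 263.9] 0.78 [ 0.5405 -0.2421  0.085 ]
```

View pics/m3.png

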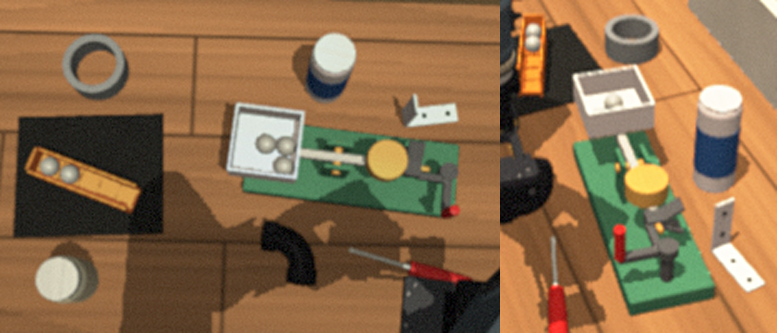

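The picture shows three balls in the pan at (265,145), (285,145) and (283,165), and two in the scoop on the mat. The beam is back at its arrested position and the bystanders are in place. I do one last lever check before handing in.

Run:
```python
from h import *
a=cv2.imread("pics/s5.png",0);b=cv2.imread("pics/s9.png",0)
f=8;t=cv2.resize(a[250:278,260:274],None,fx=f,fy=f,interpolation=cv2.INTER_CUBIC);s=cv2.resize(b[243:285,253:281],None,fx=f,fy=f,interpolation=cv2.INTER_CUBIC)
_,v,_,l=cv2.minMaxLoc(cv2.matchTemplate(s,t,cv2.TM_CCOEFF_NORMED)); d=(l[0]/f-7,l[1]/f-7); print(d,v)
if max(abs(d[0]),abs(d[1]))<0.6 and v>.8: print(robot.hand_in())
```

```text
(-0.25, -0.625) 0.8676491379737854
```

```bash
python3 -c "
from rig import robot; print(robot.hand_in())"
```

```text
the job is handed in; nothing more can be done
None
```

The job is done and handed in at about 49 s on the robot's clock, under the 72 s limit.

**Pouring:** I tipped the scoop just above the pan until exactly three balls had dropped, at roughly 18°, 25° and 35° of tilt. The measured weight fell from about 7.0 N to about 3.9 N. The scoop then went back upright on the mat with the other two balls in it.

**Weighing:** I swung the lever out to its end stop, where it held still at 13 N. The beam came to rest near level, with the pan under 1 pixel (about 2 mm) below its arrested height, and stayed there for over 2 s. I then swung the lever back until it was firm at 15 N and let go.

**Final checks:**
- The top picture shows three balls in the pan and two in the scoop, with the jar, can and other bystanders in place.
- The pan and counterweight match their arrested picture exactly.
- **Disagreed:** my last automatic check put the handle about 0.6 pixel (1–2 mm) past its earlier arrested position, in the arresting direction. That was just over the limit I had set, so the script did not hand in. I judged the lever fully on its stop and handed in anyway.
- **Poor grip on the way back:** during the return swing the handle slid to the edge of the pads, so I opened, re-centred and gripped again. It caused no harm I could see.
- **Noisy force readings:** one reading after the pour was low (3.1 N), so I relied on the pictures for the ball count.

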